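Switch off the changeover box and snap its terminal cover home

ROBOT

A 6-joint arm with a two-finger parallel gripper is mounted at the origin on a cart in front of the work surface, level with it; the furniture and walls round the work are solid. World frame = base frame: x ahead of the robot, y to its left, z up, the work surface at z = 0. Lengths are in m, angles in rad, forces in N, time in s.
With the tool pointing down it reaches from about 0.25 to 0.725 m from the base axis. Payload 4 kg.
Tool frame: the origin (TCP) lies midway between the tips of the shut fingers; the grasp point (between the pads) lies 19 mm behind it; z points along the fingers, y is the line along which they close (so a half turn about z gives the same grasp; the last joint's range is limited). The gripper opens to 85 mm and grips with 20 to 120 N. Pads are 22 mm wide; open, the fingers measure 114 mm over their backs; the gripper's body (76 mm by 85 mm) begins 54 mm behind the grasp point. The pads swing forward as they close: fully open they stand 13 mm farther back than shut.
Start: joints at [1.307, 0.241, 0.005, 1.335, 0, 1.571], TCP at [0.13, 0.483, 0.231] pointing down, gripper open.
Joint ranges: [-2.72, 2.72], [-1.05, 1.87], [-1.09, 1.28], [-1.99, 2.15], [-1.42, 1.44], [-3.14, 3.14]. Speed limits (rad/s): [2.79, 2.79, 3.14, 3.14, 3.14, 3.14].

INTERFACE

Orientations are given as a unit quaternion [x, y, z, w].
In Python, from workcell import get_obs, camera, job_done, silhouettes gives the robot as it stands. The module is installed in compiled form; this text tells all that it offers.
- The arm moves only by the tool drive_tool, never from a script. Its argument "increments" is a list of rows, each a list of 3 entries, a list of its own where there are three numbers: the shift along the world's x, y, z in mm, then the turn, a rotation vector about the world's x, y, z in degrees, then the opening, from 0 (shut) to 1 (fully open). A call has 1 to 8 rows; each row shifts and turns the commanded pose from where the row before left it; what a row does not reach is not made up. A row lasts 1/12 s, in which the tool goes at most 41.7 mm and 7.16 degrees, less where a joint would pass 70% of its speed; a pose out of reach is approached as far as the arm can. A call is refused whole if a number of a shift passes 41.7 or a number of a turn 7.16, either way. A call with a gripper value outside its range is refused whole. The fingers move at their own pace and stop on an object; the grip force is fixed at half the most. Time passes only in rows, so rows that do not move let the fingers close. It gives the time, the measured TCP pose, the force, the opening and the grip force at its end, in the units of the state.
- get_obs(): the state, without advancing time (a new reading comes with each control period).
- camera(name): name is "scene" or "top" or "wrist"; returns a dict with "image" (420x560x3 uint8, red, green, blue), "K" (3x3 intrinsics, pixels), "view" (4x4, takes a point from world to camera coordinates). Camera axes: x right, y down, z forward; pixel columns grow to the right and rows downward; lengths in m; the calibration is good to about 2 mm. A picture is of the moment at which its call begins. There is no depth.
- job_done(): hands the job in; it is judged then, once.
Trained networks look in a picture, given as the dict that the camera call returned (one of the last four; its "shot" number tells which), for a name from the list of things; names that differ only in an ending like _2 or _b are one class to them, and where a whole thing is asked for, a point or a joint stands for the part that bears it (a point fixed in the world has none). Each returns a list of dicts, best first, with "conf" (0 to 1); they miss things now and then, are a little off and sometimes report something else, mostly with a low value. They report only what shows in the picture. A call takes as long as a camera call.
- silhouettes(query, picture): "region" (420x560 bool, what is visible of it) and "bbox" ([left, top, right, bottom] in pixels, round what is visible of it).
The state is a dict: "clock": time; "joint_pos": joint angles; "joint_vel": joint speeds; "tau": joint torques, N m; "eef_pos": TCP position; "tool_rot": TCP orientation; "ft_force": force on the tool from outside, world axes, zero at the start; "ft_torque": the same for the moment, N m; "grip_width": finger opening in m; "grasp_force": force on a finger pad.
Only numpy, scipy, OpenCV 4.12 (cv2) and the standard library are available. Lean on these libraries where they do the work, as an engineer would, in place of code of your own. Each camera call takes 0.05 s, during which the arm holds its last target. There are 200 camera calls.

TASK

I have finished wiring the changeover switch box: first bring its lever to off, straight up at the long middle tick, so that the terminals are dead. Then pick up the loose terminal cover, set it over the terminal block between the two clips and press it down until both clips snap and its rim lies flat on the box. Do not let go: finish while still pressing the cover down firmly, with around 10 N, so that I can drive its two screws, with the lever still at off and the other things on the bench left where they are.

Things in the scene. Friction and masses are not known exactly. Their poses are not given: they have to be found in the camera images.
- switch_box: grey changeover switch box, 100 mm (x, depth) x 190 mm (y, length) x 50 mm high, too heavy to shift, on a grey mat whose top is 6.5 mm above the worktop; origin at the centre of its underside, z up; at yaw 0 its +y end (lever) is on the robot's left and its -y end (terminals) on the right. At its back, two cable glands stick out 23 mm.
- lever (a joint): the switch lever, on a black drum at the +y end of the box: angle in rad, 0 = straight up = off (long middle tick); + leans to the box's +x (away from the robot at yaw 0), - leans to its -x. Stops at -0.8 and 0.8; stays where it is left, about 2 N at the knob moves it. It starts leaning towards the robot, -0.75 to -0.4.
- lever_knob (a point): middle of the lever's black pear-shaped knob, 22 mm in diameter, 30 mm tall along the lever, 70 mm from the hinge axis (the knob spans 52 to 84 mm from the axis; below it is an 8 mm steel rod)
- lever_hinge (a point): hinge axis of the lever, at the box's (0, +62, 50) mm; the axis runs along the box's y. The drum round it has a radius of 24 mm.
- cover: loose grey terminal cover, 70 g: a cap open below, outside 56 mm (x) x 82 mm (y) x 28 mm high, walls and top 3 mm, inside 50 x 76 x 25 mm; the same either way round. Origin at the centre of its underside, z up. On each end wall (+y, -y) a bead 7 mm thick and 30 mm long runs along x, centre 18.5 mm above the underside, standing out 4.5 mm.
- cover_rib (a point): middle of the grip rib on top of the cover, 35 mm above the cover's underside: the rib runs along the cover's y, 12 mm wide (x), 50 mm long, 14 mm high (28 to 42 mm above the underside). A small screw head lies beyond each end of the rib.
- seat (a point): where the cover's origin lies when home: on the box top, at the box's (0, -28, 50) mm, axes as the box. Here stands the black terminal block, 46 mm (x) x 73 mm (y), 20 mm high, its top 6 mm chamfered by 4 mm all round, screws and ribs 3 mm higher. The cover slips over it with 2 mm play in x and 1.5 mm in y on either side, then its rim meets the box top.
- clip_left (a joint): sprung plastic snap clip beyond the +y end of the terminal block, hinged at the box top 49 mm from the seat along y: 0 = upright at rest, + = bent outward (rad). 30 mm tall, 26 mm wide. Its inward bead, 7 mm thick, has its centre 26 mm above the box top and 46 mm from the seat: the cover's bead must pass under it.
- clip_right (a joint): the same clip beyond the -y end. The cover's beads meet the clips about 13 mm above home; both together push back with 12 to 20 N at most, about 11 mm above home, then the force drops to nothing about 7.5 mm above home and the clips snap over, pulling the cover on down. Home, the clips are clear of the cover, which can then rise only about 2 mm.
- cutters: bystander: side cutters 150 x 44 x 11 mm, lying; origin at the middle of their underside
- screw_jar: bystander: jar of screws, 56 mm in diameter, 67 mm high; origin at the centre of its underside
- adapter: bystander: small metal connector adapter, 40 x 16 x 14 mm, lying; origin at the centre of its underside

How it is judged:
By the outcome, as a careful person would: the job done as asked, in the order asked, and still so for the second after the job is handed in, while the arm keeps its last pose, push and grip.
It also fails if it takes over 64 s, if anything falls off the work surface, if the arm or the gripper's body presses on something with over 40 N, if the wrist force passes 120 N, or if a joint passes its speed limit or range.

## Working session

There is one attempt and no reset: what is moved stays moved. The work goes in short steps, Python scripts to look and compute and a tool call to move; the robot and the scene stay as the last step left them, time stands still between calls to the robot, and variables do not carry over. Pictures are saved under pics/ and viewed, at most 13 in all, crops included, and the job is handed in when it is done.

Besides the shell and the picture viewer there is one more tool, called after "Call:" as name(argument=value, ...) on one line, values as JSON. drive_tool: Moves the arm, as the interface text tells. Its arguments: {"type":"object","properties":{"increments":{"type":"array"}},"required":["increments"]}

```bash
mkdir -p pics; cat > h.py <<'E'
import numpy as np, cv2, json
from workcell import get_obs, camera, job_done, silhouettes
def save(c,f): cv2.imwrite('pics/'+f,c['image'][:,:,::-1])
def ray(c,uv):
    R=c['view'][:3,:3];t=c['view'][:3,3]
    d=R.T@np.linalg.solve(c['K'],[uv[0],uv[1],1.]); return -R.T@t,d
def atz(c,uv,z):
    o,d=ray(c,uv); return o+d*(z-o[2])/d[2]
def proj(c,P):
    P=np.atleast_2d(P); q=(c['view'][:3,:3]@P.T).T+c['view'][:3,3]
    q=(c['K']@q.T).T; return q[:,:2]/q[:,2:]
E
python3 - <<'E'
from h import *
o=get_obs(); print({k:np.round(v,3).tolist() for k,v in o.items()})
ims=[]
for n in('scene','top'):
    c=camera(n); save(c,n+'0.png'); print(n,c['K'].tolist(),np.round(c['view'],4).tolist())
    for q in('switch_box','lever','cover','seat','clip_left','clip_right','cutters','screw_jar','adapter'):
        try: r=silhouettes(q,c)
        except Exception as e: print(q,e); continue
        for s in r[:3]:
            m=s['region']; ys,xs=np.nonzero(m); 
            rc=cv2.minAreaRect(np.column_stack([xs,ys]).astype(np.float32))
            print(n,q,round(s['conf'],2),s['bbox'],len(xs),np.round(rc[0],1),np.round(rc[1],1),round(rc[2],1))
E
```

```text
{'clock': 0.0, 'joint_pos': [1.307, 0.241, 0.004, 1.335, 0.0, 1.571], 'joint_vel': [0.001, 0.002, 0.001, 0.0, 0.0, -0.001], 'tau': [-0.0, -37.232, 25.241, 0.017, -0.0, -0.0], 'eef_pos': [0.13, 0.482, 0.23], 'tool_rot': [0.132, 0.991, -0.001, -0.0], 'ft_force': [-0.028, 0.33, -0.592], 'ft_torque': [0.008, 0.039, 0.025], 'grasp_force': 0.0, 'grip_width': 0.085}
scene [[540.8230420938804, 0.0, 281.2603731872203], [0.0, 540.8230420938804, 203.37560154286717], [0.0, 0.0, 1.0]] [[0.8799, -0.4751, 0.0073, -0.4802], [-0.3298, -0.6218, -0.7103, 0.2641], [0.342, 0.6226, -0.7038, 0.8951], [0.0, 0.0, 0.0, 1.0]]
scene switch_box 0.55 [188.1, 171.8, 284.3, 264.3] 4966 [234.5 214.5] [108.4  58.9] 40.9
scene lever 0.56 [266.4, 278.0, 322.7, 332.9] 1656 [295.4 304.8] [52.3 34.9] 49.4
scene lever 0.44 [193.1, 172.4, 215.3, 191.6] 179 [205.  182.5] [23.3 10.6] 45.0
scene cover 0.77 [267.2, 278.7, 321.3, 332.3] 1685 [295.2 305. ] [52.3 35.6] 49.4
scene seat 0.81 [188.1, 170.5, 285.9, 265.7] 4947 [234.7 213.4] [108.8  58.7] 42.3
scene seat 0.17 [304.7, 163.4, 332.3, 205.6] 919 [319. 186.] [40. 26.] 90.0

[... 683 characters left out ...]
97 [224.6, 212.3, 315.9, 282.3] 4086 [269.4 246.3] [55.6 87. ] 77.5
top lever 0.49 [237.4, 261.4, 246.9, 277.4] 119 [242.  265.5] [19.  8.] 90.0
top cover 0.83 [351.1, 235.1, 394.7, 264.5] 967 [372.6 251.4] [24.9 40.3] 82.4
top cover 0.2 [223.7, 208.9, 315.6, 281.9] 4115 [269.  245.8] [55.  86.4] 77.3
top seat 0.58 [225.2, 213.8, 318.0, 281.1] 4021 [269.  246.1] [54.8 86.2] 77.3
top seat 0.43 [354.4, 237.1, 393.3, 265.4] 946 [372.6 251.1] [24.8 40.2] 84.1
top cutters 0.82 [161.4, 179.4, 183.6, 243.6] 580 [175.  209.5] [61. 18.] 90.0
top screw_jar 0.94 [259.7, 150.4, 284.5, 175.9] 545 [272.  165.5] [27. 24.] 90.0
top screw_jar 0.69 [372.0, 172.0, 388.5, 182.2] 110 [380.5 176.5] [ 7. 17.] 90.0
```

```bash
python3 - <<'E'
from h import *
a=cv2.imread('pics/top0.png')[130:310,130:430]; b=cv2.imread('pics/scene0.png')[120:350,160:420]
cv2.imwrite('pics/t1.png',cv2.resize(a,None,fx=2.6,fy=2.6,interpolation=3)); cv2.imwrite('pics/s1.png',cv2.resize(b,None,fx=2.6,fy=2.6,interpolation=3))
E
```

```text
(no output)
```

View pics/t1.png

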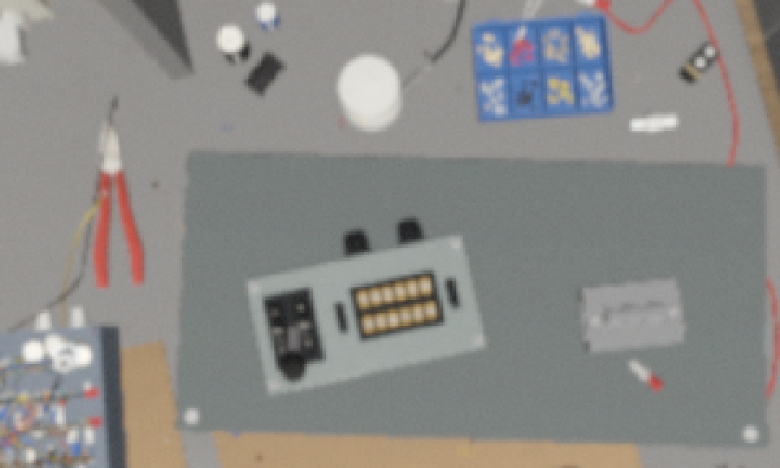

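View pics/s1.png

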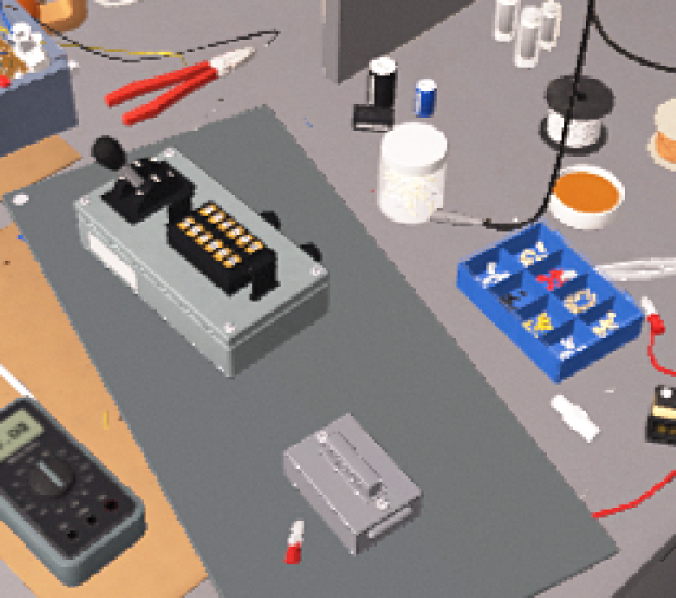

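The top view shows the box at about (230–316, 212–282) px, yawed about +12°, with the lever knob at (242, 271) leaning towards the robot. The cover stands flat and upright on the mat at (373, 251), and the jar, cutters and adapter are clear of it. In the scene view the knob is at (201, 178) and the cover at (295, 305). Next I'll fit the poses.

```bash
cat >> h.py <<'E'
from scipy.optimize import minimize
def boxpts(p,sx,sy,z0,h):
    x,y,a=p; R=np.array([[np.cos(a),-np.sin(a)],[np.sin(a),np.cos(a)]])
    q=[(*(R@[i*sx/2,j*sy/2]+[x,y]),z) for i in(-1,1) for j in(-1,1) for z in(z0,z0+h)]
    return np.array(q)
def fit(views,p0,sx,sy,z0,h,extra=()):
    # views: list of (cam, mask); maximise IoU of convex hull of projected box
    S=4
    ms=[(c,cv2.resize(m.astype(np.uint8),None,fx=S,fy=S,interpolation=0)) for c,m in views]
    def cost(q):
        p=[q[0]/1000,q[1]/1000,q[2]/100]; t=0
        for c,m in ms:
            im=np.zeros_like(m)
            for bx in [(sx,sy,z0,h)]+list(extra):
                hull=cv2.convexHull(((proj(c,boxpts(p,*bx))+.5)*S*16).astype(np.int32))
                cv2.fillConvexPoly(im,hull,1,shift=4)
            t+=1-(im&m).sum()/(im|m).sum()
        return t
    q0=[p0[0]*1000,p0[1]*1000,p0[2]*100]
    r=minimize(cost,q0,method='Nelder-Mead',options=dict(initial_simplex=np.array([q0]*4)+np.vstack([[0,0,0],np.eye(3)*6]),xatol=.05,fatol=1e-4))
    return np.round([r.x[0],r.x[1],np.degrees(r.x[2]/100)],2),round(r.fun/len(ms),3)
E
python3 - <<'E'
from h import *
T=camera('top');S=camera('scene')
m={}
for n,c in(('t',T),('s',S)):
    for q in('switch_box','cover'): 
        r=silhouettes(q,c); m[n,q]=r[0]['region'] if r else None
for q,sx,sy,h,zz,ex in(('switch_box',.1,.19,.05,.03,()),('cover',.056,.082,.028,.02,[(.012,.05,.0345,.014)])):
    ys,xs=np.nonzero(m['t',q]); g=atz(T,[xs.mean(),ys.mean()],zz)
    p0=[g[0],g[1],.15]
    for vs in ('t','s','ts'):
        print(q,vs,fit([((T if v=='t' else S),m[v,q]) for v in vs],p0,sx,sy,.0065,h,ex))
# corners of box top from the views
for c,cs in((T,[(249,282),(462,236),(484,345),(269,392)]),):
    print(np.round([atz(c,[130+(u+.5)/2.6,130+(v+.5)/2.6],.0565)*1000 for u,v in cs],1))
print(np.round([atz(S,[160+u/2.6,120+v/2.6],.0565)*1000 for u,v in[(77,205),(170,148),(327,268),(230,345)]],1))
# knob
A=[];b=[]
for c,uv in((T,(130+291/2.6,130+366/2.6)),(S,(160+108/2.6,120+152/2.6))):
    o,d=ray(c,uv); d/=np.linalg.norm(d); P=np.eye(3)-np.outer(d,d); A.append(P); b.append(P@o)
print('knob',np.linalg.lstsq(np.vstack(A),np.hstack(b),rcond=None)[0]*1000)
E
```

```text
Traceback (most recent call last):
ValueError: Calling nonzero on 0d arrays is not allowed. Use np.atleast_1d(scalar).nonzero() instead.
```

```bash
cat >> h.py <<'E'
def look(names,cam):
    out={}
    for k in range(4):
        c=camera(cam)
        for q in names:
            if q in out: continue
            r=silhouettes(q,c)
            if r and r[0]['conf']>.4: out[q]=r[0]['region']
        if len(out)==len(names): break
    return c,out
def tri(vs):
    A=[];b=[]
    for c,uv in vs:
        o,d=ray(c,uv); d/=np.linalg.norm(d); P=np.eye(3)-np.outer(d,d); A.append(P); b.append(P@o)
    return np.linalg.lstsq(np.vstack(A),np.hstack(b),rcond=None)[0]
E
python3 - <<'E'
from h import *
T,mt=look(['switch_box','cover'],'top');S,ms=look(['switch_box','cover'],'scene')
for q,sx,sy,h,zz,ex in(('switch_box',.1,.19,.05,.03,()),('cover',.056,.082,.028,.02,[(.012,.05,.0345,.014)])):
    p0=[.35,-.0,.2] if q!='cover' else [.35,-.15,.1]
    if q in mt:
        ys,xs=np.nonzero(mt[q]); g=atz(T,[xs.mean(),ys.mean()],zz); p0=[g[0],g[1],.15]
    for vs in ([(T,mt)],[(S,ms)],[(T,mt),(S,ms)]):
        if all(q in m for c,m in vs): print(q,len(vs),fit([(c,m[q]) for c,m in vs],p0,sx,sy,.0065,h,ex))
print(np.round([atz(T,[130+(u+.5)/2.6,130+(v+.5)/2.6],.0565)*1000 for u,v in [(249,282),(462,236),(484,345),(269,392)]],1))
print(np.round([atz(S,[160+u/2.6,120+v/2.6],.0565)*1000 for u,v in[(77,205),(170,148),(327,268),(230,345)]],1))
print('knob',tri([(T,(130+291/2.6,130+366/2.6)),(S,(160+108/2.6,120+152/2.6))])*1000)
E
```

```text
switch_box 1 (array([486.91,  81.47,  14.12]), np.float64(0.059))
switch_box 1 (array([488.69,  85.53,  13.82]), np.float64(0.073))
switch_box 2 (array([486.84,  81.88,  14.11]), np.float64(0.074))
cover 1 (array([ 492.5 , -149.2 ,    8.33]), np.float64(0.067))
cover 1 (array([ 492.23, -148.76,    7.67]), np.float64(0.041))
cover 2 (array([ 492.33, -148.94,    7.96]), np.float64(0.055))
[[509.3 179.6  56.5]
 [553.3  -0.7  56.5]
 [461.6 -21.2  56.5]
 [417.2 158.8  56.5]]
[[417.5 153.4  56.5]
 [508.6 180.2  56.5]
 [557.    3.3  56.5]
 [460.6 -30.   56.5]]
knob [441.58831956 134.77702423 116.69764468]
```

Call:
drive_tool(increments=[[[27,-29,0],[0,0,-7],1],[[27,-29,0],[0,0,-7],1],[[27,-29,0],[0,0,-7],1],[[27,-29,0],[0,0,-7],1],[[27,-29,0],[0,0,-7],1],[[27,-29,0],[0,0,-7],1],[[27,-29,0],[0,0,-7],1],[[27,-29,0],[0,0,-7],1]])

```text
clock: 2.27
eef_pos: [0.3474, 0.2492, 0.2316]
tool_rot: [0.584, 0.812, 0.0, 0.0]
ft_force: [1.5, 0.5, -0.5]
grip_width: 0.0853
grasp_force: 0.0
```

Call:
drive_tool(increments=[[[27,-28,0],[0,0,-4.5],1],[[27,-28,0],[0,0,0],1],[[27,-28,0],[0,0,0],1],[[28,-28,0],[0,0,0],1],[[0,0,0],[0,0,0],1]])

```text
clock: 2.68
eef_pos: [0.4597, 0.1341, 0.2312]
tool_rot: [0.616, 0.788, 0.0, 0.002]
ft_force: [-0.1, 1.4, 0.4]
grip_width: 0.0854
grasp_force: 0.0
```

```bash
python3 - <<'E'
from h import *
c=camera('wrist'); save(c,'w1.png')
v=c['view']; print(np.round(v,3).tolist(), -v[:3,:3].T@v[:3,3], c['K'][0].tolist(), get_obs()['eef_pos'])
for q in('switch_box','lever','cover','clip_left','clip_right','seat'):
    for s in silhouettes(q,c)[:2]: print(q,round(s['conf'],2),s['bbox'])
E
```

```text
[[0.971, 0.24, 0.002, -0.479], [0.228, -0.921, 0.317, -0.022], [0.078, -0.307, -0.949, 0.385], [0.0, 0.0, 0.0, 1.0]] [0.43975549 0.21263583 0.37325218] [346.03644678103154, 0.0, 275.68526549589325] [0.45741366 0.13614733 0.23101556]
switch_box 0.85 [237.0, 129.9, 358.2, 318.0]
lever 0.93 [234.2, 170.3, 296.0, 208.3]
cover 0.91 [225.2, 348.1, 276.5, 385.0]
clip_left 0.68 [274.9, 213.5, 305.6, 231.9]
clip_right 0.89 [277.8, 303.0, 302.4, 322.0]
seat 0.67 [236.9, 135.3, 357.5, 321.9]
```

View pics/w1.png

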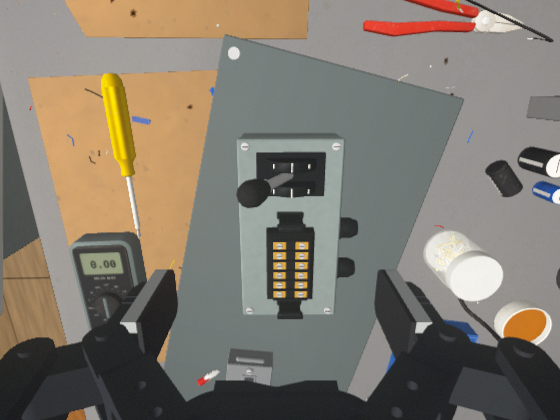

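The wrist view shows the box upright in the picture: top corners about (240, 139) and (342, 139), bottom corners at row 316. The knob is at (253, 192), the terminal block spans 267–313 by 228–299, and the clips are at (291, 220) and (290, 310).

```bash
python3 - <<'E'
from h import *
c=camera('wrist'); b=None
for k in range(4):
    r=silhouettes('switch_box',c)
    if r and r[0]['conf']>.4: b=r[0]['region'];break
    c=camera('wrist')
# keep box body: open mask to remove glands & knob
k=np.ones((41,41),np.uint8)
m=cv2.morphologyEx(b.astype(np.uint8),cv2.MORPH_CLOSE,np.ones((9,9),np.uint8)); m=cv2.morphologyEx(m,cv2.MORPH_OPEN,k)
p,f=fit([(c,m)],[.4865,.081,np.radians(14)],.1,.19,.0065,.05); print('box',p,f)
x,y,a=p[0]/1e3,p[1]/1e3,np.radians(p[2])
R=np.array([[np.cos(a),-np.sin(a)],[np.sin(a),np.cos(a)]])
im=cv2.resize(c['image'][100:340,200:380],None,fx=3.2,fy=3.2,interpolation=3)[:,:,::-1].copy()
def W(P): P=np.atleast_2d(P)/1e3; return np.column_stack([P[:,:2]@R.T+[x,y],P[:,2]+.0065])
def poly(P,col): cv2.polylines(im,[((proj(c,W(P))+.5-[200,100])*3.2).astype(np.int32)],True,col,1)
poly([(i,j,50) for i,j in((-50,-95),(50,-95),(50,95),(-50,95))],(0,0,255))
poly([(i,j-28,64) for i,j in((-23,-36.5),(23,-36.5),(23,36.5),(-23,36.5))],(0,255,0))
for s in(1,-1): poly([(i,-28+s*j,z) for i,j,z in((-13,49,50),(13,49,50),(13,49,80),(-13,49,80))],(255,0,255))
for th in(-.47,-.6): poly([(70*np.sin(th),62,50+70*np.cos(th)),(0,62,50)],(255,255,0))
cv2.imwrite('pics/w1o.png',im)
E
```

```text
box [486.75  81.6   14.24] 0.024
```

View pics/w1o.png

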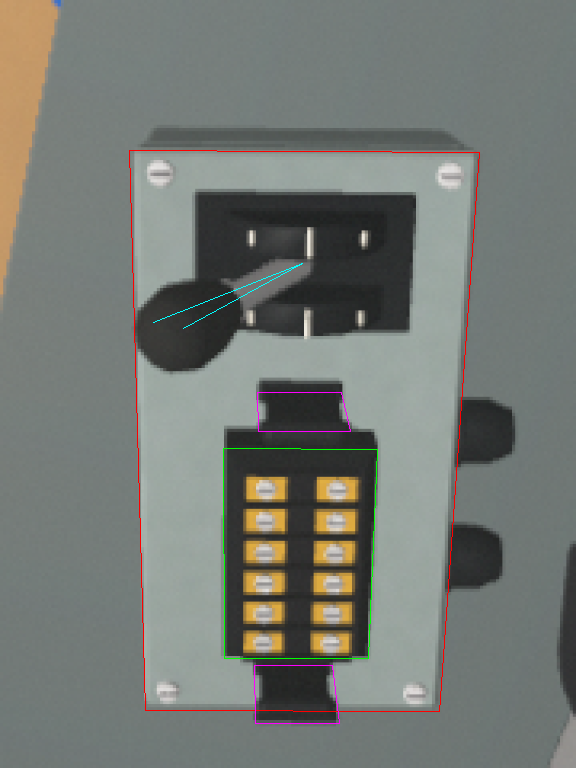

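Call:
drive_tool(increments=[[[2,2,-34],[0,0,0],1],[[0,0,-34],[0,0,0],1],[[0,0,-34],[0,0,0],1],[[0,0,-34],[0,0,0],1],[[0,0,0],[0,0,0],1]])

```text
clock: 3.55
eef_pos: [0.4518, 0.1398, 0.0895]
tool_rot: [0.612, 0.791, -0.005, -0.004]
ft_force: [-1.7, -0.4, -1.0]
grip_width: 0.0854
grasp_force: 0.0
```

```bash
python3 -c "
from h import *
o=get_obs();print(o['eef_pos'],o['tool_rot'],o['ft_force'])"
```

```text
[0.45182363 0.13981543 0.08953361] [ 0.61237569  0.79054287 -0.00504052 -0.00354624] [-1.6852937  -0.36966787 -1.00027948]
```

Call:
drive_tool(increments=[[[4,1,0],[0,0,0],1],[[4,1,0],[0,0,0],1],[[4,1,0],[0,0,0],1],[[0,0,0],[0,0,0],1],[[0,0,0],[0,0,0],1]])

```text
clock: 3.97
eef_pos: [0.4711, 0.1442, 0.0971]
tool_rot: [0.613, 0.79, 0.002, 0.001]
ft_force: [-0.2, 0.7, 0.4]
grip_width: 0.0852
grasp_force: 0.0
```

Call:
drive_tool(increments=[[[0,0,0],[0,0,0],0.8],[[0,0,0],[0,0,0],0.65],[[0,0,0],[0,0,0],0.5],[[0,0,0],[0,0,0],0.4],[[0,0,0],[0,0,0],0.35],[[0,0,0],[0,0,0],0.3],[[0,0,0],[0,0,0],0.28],[[0,0,0],[0,0,0],0.28]])

```text
clock: 4.63
eef_pos: [0.4696, 0.1437, 0.0953]
tool_rot: [0.613, 0.79, 0.0, 0.0]
ft_force: [-1.9, -1.1, 0.8]
grip_width: 0.0246
grasp_force: 1.0
```

```bash
python3 - <<'E'
from h import *
o=get_obs();print(o['eef_pos'],o['ft_force'],o['grip_width'],o['grasp_force'])
c=camera('scene'); d=camera('wrist')
a=cv2.resize(c['image'][140:280,170:310],(560,560),interpolation=3)
cv2.imwrite('pics/g1.png',a[:,:,::-1])
E
```

```text
[0.46963113 0.14373761 0.09532883] [-1.94516035 -1.09948674  0.75109219] 0.024579634622100065 0.9538327530026436
```

View pics/g1.png

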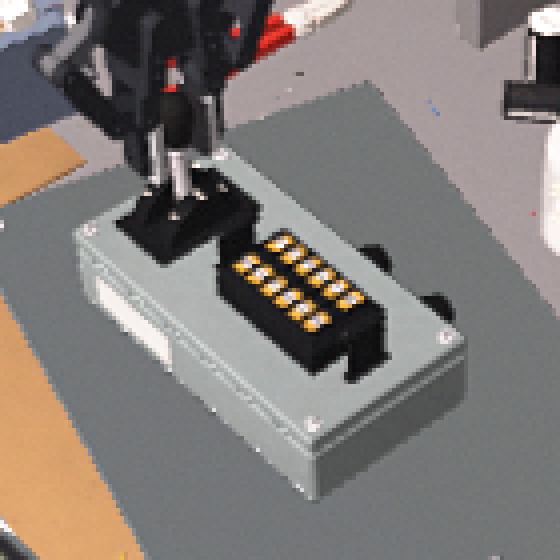

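The lever stands nearly upright between the fingers, with the knob at about (175, 120) in the crop. I'll centre it and close.

Call:
drive_tool(increments=[[[2,-1,0],[0,0,0],0.28],[[0,0,0],[0,0,0],0.26],[[0,0,0],[0,0,0],0.2],[[0,0,0],[0,0,0],0.1],[[0,0,0],[0,0,0],0.1]])

```text
clock: 5.15
eef_pos: [0.4717, 0.1428, 0.0955]
tool_rot: [0.613, 0.79, 0.0, 0.0]
ft_force: [-0.9, 0.7, 1.9]
grip_width: 0.0194
grasp_force: 58.4
```

Call:
drive_tool(increments=[[[0,0,0],[0,0,0],0.4],[[0,0,0],[0,0,0],0.6],[[0,0,0],[0,0,0],0.8],[[0,0,0],[0,0,0],0.8],[[0,0,30],[0,0,0],0.8],[[0,0,36],[0,0,0],0.8],[[0,0,36],[0,0,0],0.8],[[0,0,36],[0,0,0],0.8]])

```text
clock: 5.82
eef_pos: [0.471, 0.1425, 0.2347]
tool_rot: [0.613, 0.79, -0.0, -0.0]
ft_force: [1.4, 0.6, -0.9]
grip_width: 0.0681
grasp_force: 0.0
```

```bash
python3 - <<'E'
from h import *
o=get_obs();print(o['eef_pos'],o['joint_vel'].round(3) if hasattr(o['joint_vel'],'round') else o['joint_vel'])
for k in range(3): c=camera('wrist')
x,y,a=.48675,.0816,np.radians(14.24)
R=np.array([[np.cos(a),-np.sin(a)],[np.sin(a),np.cos(a)]])
im=cv2.resize(c['image'][100:260,200:380],None,fx=4,fy=4,interpolation=3)[:,:,::-1].copy()
def W(P): P=np.atleast_2d(P)/1e3; return np.column_stack([P[:,:2]@R.T+[x,y],P[:,2]+.0065])
def poly(P,col): cv2.polylines(im,[((proj(c,W(P))+.5-[200,100])*4).astype(np.int32)],True,col,1)
poly([(i,j,50) for i,j in((-50,-95),(50,-95),(50,95),(-50,95))],(0,0,255))
t=np.linspace(0,6.28,40)
poly([(11*np.cos(s),62+11*np.sin(s),120) for s in t],(255,255,0))
poly([(0,62,50),(0,62,134)],(0,255,0))
cv2.imwrite('pics/w2.png',im)
for s in silhouettes('lever_knob',c)[:1]:
    ys,xs=np.nonzero(s['region']); print(s['conf'],s['bbox'],xs.mean(),ys.mean())
print(proj(c,W([(0,62,50),(0,62,120),(7,62,120)])))
E
```

```text
[0.47104292 0.14253856 0.23468963] [-0.    -0.221  0.871  1.068 -0.    -0.   ]
0.86 [257.5, 175.1, 284.4, 215.8] 268.954609929078 197.67517730496454
[[269.41914256 178.34221577]
 [268.97806752 200.3553368 ]
 [278.00215827 200.34005123]]
```

View pics/w2.png

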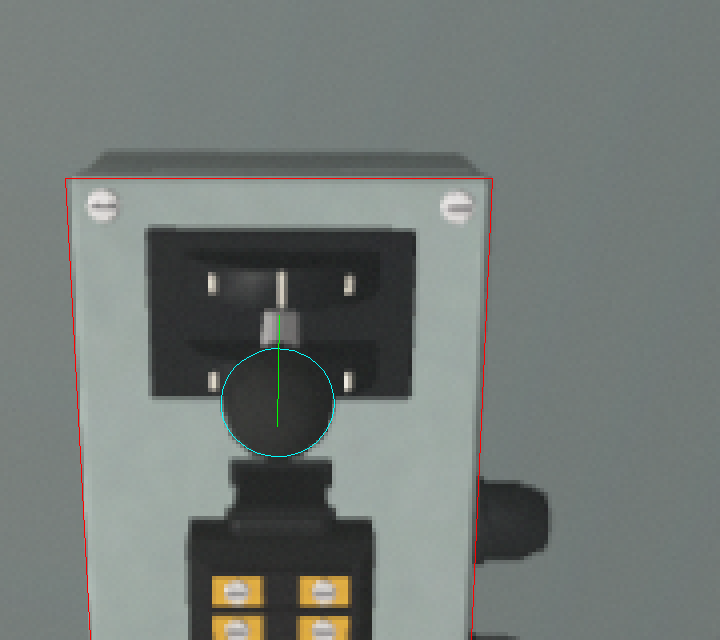

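The lever is upright at the middle tick: knob centre at crop (279, 403) against the tick at (282, 290). Next is the cover.

Call:
drive_tool(increments=[[[2.5,-36,0],[0,0,-1],0.8],[[2.5,-36,0],[0,0,-1],0.8],[[2.5,-36,0],[0,0,-1],0.8],[[2.5,-36,0],[0,0,-1],0.8],[[2.5,-36,0],[0,0,-1],0.8],[[2.5,-36,0],[0,0,-1],0.8],[[2.5,-36,0],[0,0,0],0.6],[[3,-36,0],[0,0,0],0.6]])

```text
clock: 6.68
eef_pos: [0.4905, -0.1467, 0.2312]
tool_rot: [0.654, 0.757, -0.001, -0.002]
ft_force: [-0.1, 0.3, -0.0]
grip_width: 0.0513
grasp_force: 0.0
```

```bash
python3 - <<'E'
from h import *
for k in range(5): c=camera('wrist')
o=get_obs();print(o['eef_pos'],o['tool_rot'],np.abs(o['joint_vel']).max())
for k in range(3):
    r=silhouettes('cover',c)
    if r and r[0]['conf']>.5: break
    c=camera('wrist')
m=r[0]['region']; p,f=fit([(c,m)],[.4924,-.149,np.radians(8)],.056,.082,.0065,.028,[(.012,.05,.0345,.014),(.03,.091,.0215,.007)]); print('cover',r[0]['conf'],p,f)
x,y,a=p[0]/1e3,p[1]/1e3,np.radians(p[2]); u,v=proj(c,[x,y,.03])[0].astype(int)
Z=4; u0,v0=u-75,v-75
im=cv2.resize(c['image'][v0:v0+150,u0:u0+150],None,fx=Z,fy=Z,interpolation=3)[:,:,::-1].copy()
for bx,col in(((.056,.082,.0345,0),(0,0,255)),((.012,.05,.0485,0),(0,255,0)),((.056,.082,.0065,0),(255,0,255))):
    q=boxpts((x,y,a),*bx)[[0,2,6,4]]; cv2.polylines(im,[((proj(c,q)+.5-[u0,v0])*Z).astype(np.int32)],True,col,1)
cv2.imwrite('pics/w3.png',im)
E
```

```text
[ 0.49087236 -0.14498912  0.23159194] [ 6.53794869e-01  7.56669718e-01 -5.41433484e-04 -1.70714960e-03] 0.030092164542186755
cover 0.77 [ 491.79 -147.62    7.29] 0.036
```

View pics/w3.png

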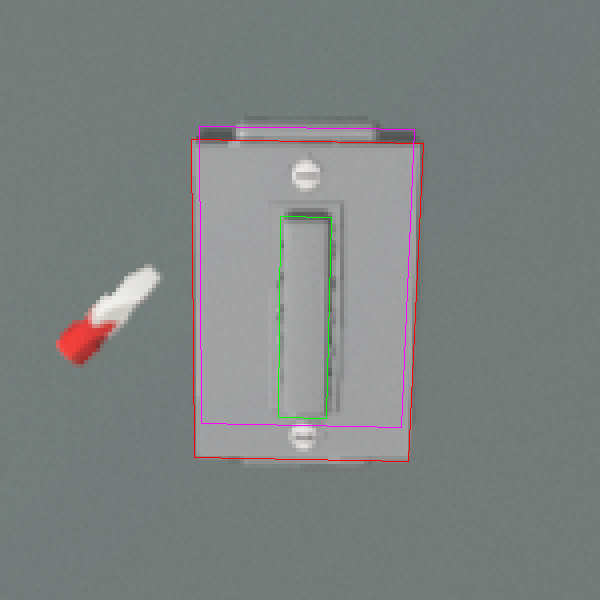

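The overlay matches the cover (fit 491.8, -147.6 mm, yaw about 8°), with the rib at crop columns 281–331. Descending to it.

Call:
drive_tool(increments=[[[1,-2.5,-38],[0,0,0],0.6],[[0,0,-38],[0,0,0],0.6],[[0,0,-38],[0,0,0],0.6],[[0,0,-38],[0,0,0],0.5],[[0,0,-30],[0,0,0],0.5],[[0,0,-12],[0,0,0],0.5],[[0,0,0],[0,0,0],0.5],[[0,0,0],[0,0,0],0.5]])

```text
clock: 7.65
eef_pos: [0.4923, -0.1462, 0.0387]
tool_rot: [0.653, 0.758, -0.0, -0.001]
ft_force: [-0.3, -0.8, 0.8]
grip_width: 0.0425
grasp_force: 0.0
```

Call:
drive_tool(increments=[[[0,-1,-1.5],[0,0,0],0.4],[[0,0,0],[0,0,0],0.3],[[0,0,0],[0,0,0],0.2],[[0,0,0],[0,0,0],0.1],[[0,0,0],[0,0,0],0],[[0,0,0],[0,0,0],0],[[0,0,0],[0,0,0],0]])

```text
clock: 8.23
eef_pos: [0.4941, -0.149, 0.0394]
tool_rot: [0.654, 0.757, 0.001, 0.001]
ft_force: [-0.4, 0.7, 5.5]
grip_width: 0.0104
grasp_force: 59.3
```

Call:
drive_tool(increments=[[[0,0,10],[0,0,0],0],[[0,0,25],[0,0,0],0],[[0,0,35],[0,0,0],0],[[0,0,35],[0,0,0],0],[[0,0,0],[0,0,0],0],[[0,0,0],[0,0,0],0],[[0,0,0],[0,0,0],0]])

```text
clock: 8.82
eef_pos: [0.4926, -0.1488, 0.143]
tool_rot: [0.654, 0.757, 0.0, 0.0]
ft_force: [-0.7, -0.4, -0.5]
grip_width: 0.0101
grasp_force: 58.8
```

```bash
python3 - <<'E'
from h import *
for k in range(3): c=camera('wrist')
o=get_obs();P=np.array(o['eef_pos']);q=o['tool_rot'];az=2*np.degrees(np.arctan2(q[1],q[0]))-90
print(P,az,o['ft_force'],o['grip_width'],np.abs(o['joint_vel']).max())
S=camera('scene')
rs=silhouettes('cover',S); r=silhouettes('cover',c)
for s in r[:2]: print('w',s['conf'],s['bbox'])
for s in rs[:2]: print('s',s['conf'],s['bbox'])
z0=P[2]-.031
bx=[(.056,.082,z0,.028),(.012,.05,z0+.028,.014),(.03,.091,z0+.015,.007)]
def draw(c,m,Z=4,w=75,h=65,dy=0):
    u,v=proj(c,[P[0],P[1],z0+.028])[0].astype(int); u0,v0=max(u-w,0),max(v-h+dy,0)
    im=cv2.resize(c['image'][v0:v0+2*h,u0:u0+2*w],None,fx=Z,fy=Z,interpolation=3)[:,:,::-1].copy()
    for b,col in(((.056,.082,z0+.028,0),(0,0,255)),((.056,.082,z0,0),(255,0,255))):
        g=boxpts((P[0],P[1],np.radians(az)),*b)[[0,2,6,4]]; cv2.polylines(im,[((proj(c,g)+.5-[u0,v0])*Z).astype(np.int32)],True,col,1)
    return im
a=draw(c,None,2.6,75,110); b=draw(S,None,5,40,57)
a=cv2.resize(a,(390,572));b=cv2.resize(b,(400,572))
cv2.imwrite('pics/w4.png',np.hstack([a,b]))
E
```

```text
[ 0.49160769 -0.14844954  0.14134774] 8.380959961615503 [-0.27307168 -0.10413446 -1.03364042] 0.01000040257341898 0.005550091109875168
w 0.79 [215.2, 165.6, 340.2, 337.8]
s 0.76 [264.4, 253.7, 326.3, 296.9]
```

View pics/w4.png

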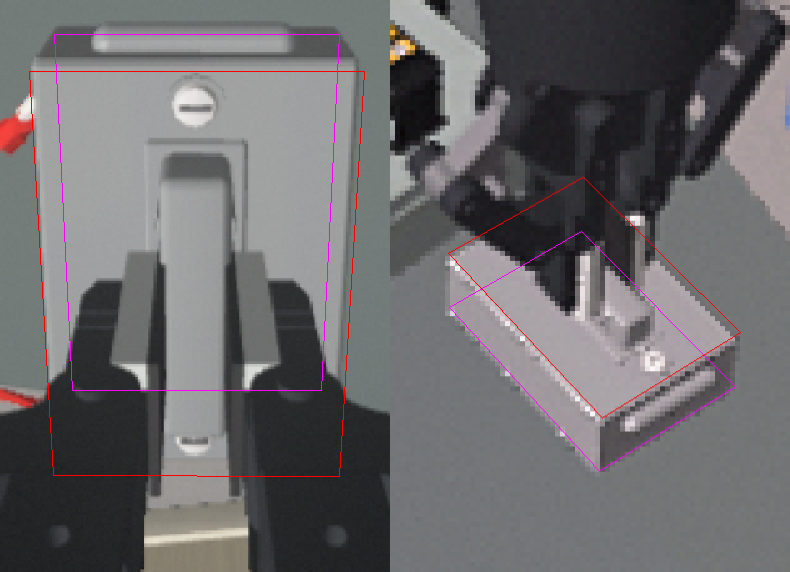

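The cover is held level and aligned with the tool, its rim about 33 mm below the TCP. It sits about 1.4 mm towards +y of the TCP. Carrying it over the seat.

Call:
drive_tool(increments=[[[0.3,20,0],[0,0,1.4],0],[[0.4,37,0],[0,0,1.4],0],[[0.4,37,0],[0,0,1.4],0],[[0.4,37,0],[0,0,1.4],0],[[0.4,37,0],[0,0,0],0],[[0.4,33.5,0],[0,0,0],0],[[0,0,0],[0,0,0],0],[[0,0,0],[0,0,0],0]])

```text
clock: 9.78
eef_pos: [0.4948, 0.0544, 0.1422]
tool_rot: [0.614, 0.789, -0.0, -0.0]
ft_force: [0.1, -0.8, 0.0]
grip_width: 0.0097
grasp_force: 58.8
```

```bash
cat > chk.py <<'E'
from h import *
import sys
for k in range(3): c=camera('wrist')
o=get_obs();P=np.array(o['eef_pos']);q=o['tool_rot'];az=2*np.degrees(np.arctan2(q[1],q[0]))-90
print(P,az,q,o['ft_force'],np.abs(o['joint_vel']).max())
S=camera('scene')
x,y,a=.48675,.0816,np.radians(14.0)
R=np.array([[np.cos(a),-np.sin(a)],[np.sin(a),np.cos(a)]])
def W(p): p=np.atleast_2d(p)/1e3; return np.column_stack([p[:,:2]@R.T+[x,y],p[:,2]+.0065])
z0=P[2]-.033; A=np.radians(az); C=P[:2]+.0014*np.array([-np.sin(A),np.cos(A)])
out=[]
for c,u0,v0,w,h in((c,190,90,180,262),(S,185,155,110,160)):
    Z=576/h
    im=cv2.resize(c['image'][v0:v0+h,u0:u0+w],(int(w*Z),576),interpolation=3)[:,:,::-1].copy()
    def poly(p,col): cv2.polylines(im,[((proj(c,p)+.5-[u0,v0])*Z).astype(np.int32)],True,col,1)
    poly(W([(i,j,50) for i,j in((-50,-95),(50,-95),(50,95),(-50,95))]),(0,0,255))
    poly(W([(i,j-28,50) for i,j in((-28,-41),(28,-41),(28,41),(-28,41))]),(0,255,0))
    poly(boxpts((*C,A),.056,.082,z0,0)[[0,2,6,4]],(255,0,255))
    poly(boxpts((*C,A),.056,.082,z0+.028,0)[[0,2,6,4]],(255,255,0))
    for s in(1,-1): poly(W([(i,-28+s*j,z) for i,j,z in((-13,49,50),(13,49,50),(13,49,80),(-13,49,80))]),(255,0,255))
    out.append(im)
cv2.imwrite('pics/'+sys.argv[1],np.hstack(out))
d=R.T@(C-[x,y])*1e3; print('cover in box frame',d,'target 0,-28','z0',z0*1e3-56.5)
E
python3 chk.py w5.png
```

```text
[0.49495613 0.05187443 0.1424448 ] 13.929870784871355 [ 6.16143544e-01  7.87633732e-01 -4.51933270e-04 -1.81667917e-04] [ 0.5625311  -0.00943187 -1.0291986 ] 0.016887673627053488
cover in box frame [  0.77281781 -29.42783418] target 0,-28 z0 52.944798676655154
```

View pics/w5.png

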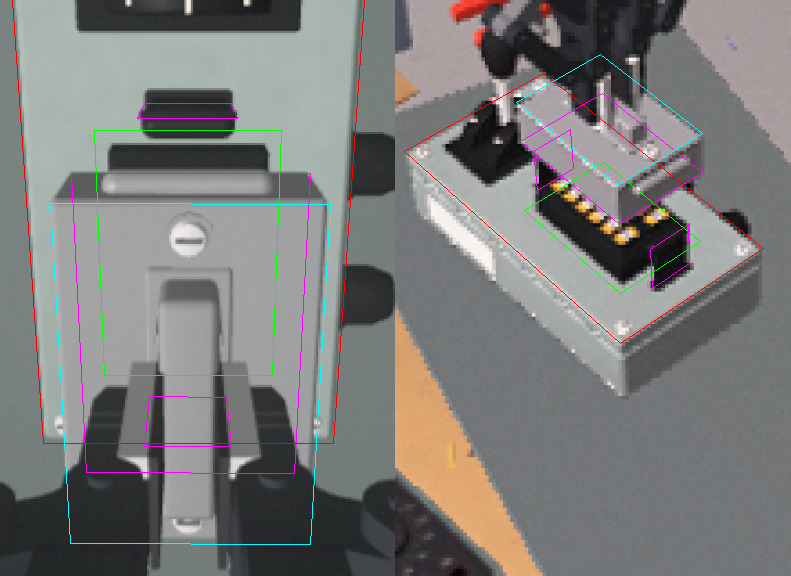

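The wrist overlay agrees with the cover, the block and the clip at (188, 115). The cover sits about 0.8 mm in x and 1.4 mm in y off the seat, so I'll correct that while descending.

Call:
drive_tool(increments=[[[-1,1.2,-14],[0,0,0],0],[[0,0,-13],[0,0,0],0],[[0,0,0],[0,0,0],0],[[0,0,0],[0,0,0],0]])

```text
clock: 10.32
eef_pos: [0.4935, 0.0527, 0.1153]
tool_rot: [0.617, 0.787, -0.001, -0.001]
ft_force: [0.2, -0.2, -0.7]
grip_width: 0.0099
grasp_force: 58.8
```

```bash
python3 - <<'E'
from h import *
L=[]
for k in range(6): camera('wrist'); o=get_obs(); L.append(list(o['eef_pos'])+list(o['ft_force']))
L=np.array(L);print(L.round(4)); print(L.mean(0))
E
python3 chk.py w6.png
```

```text
[[ 0.4942  0.0529  0.116  -0.1157  0.2545 -1.1052]
 [ 0.4946  0.0532  0.1164 -0.3518  0.4346 -0.3193]
 [ 0.4949  0.0534  0.1166  1.065   0.1416 -0.7178]
 [ 0.4949  0.0536  0.1167  0.3406  0.3171  0.7113]
 [ 0.4948  0.0537  0.1166  0.5536 -1.1679 -1.2393]
 [ 0.4948  0.0538  0.1165  0.9553 -0.5857 -0.767 ]]
[ 0.49470913  0.05341616  0.1164732   0.40783169 -0.1009612  -0.57290484]
[0.4943888  0.05393674 0.11616458] 13.988954794959682 [6.15737393e-01 7.87951364e-01 2.27244528e-04 2.45089396e-04] [ 0.02378382 -0.1573112  -0.27111062] 0.0033520536350347585
cover in box frame [  0.71981886 -27.28954025] target 0,-28 z0 26.66458209263311
```

View pics/w6.png

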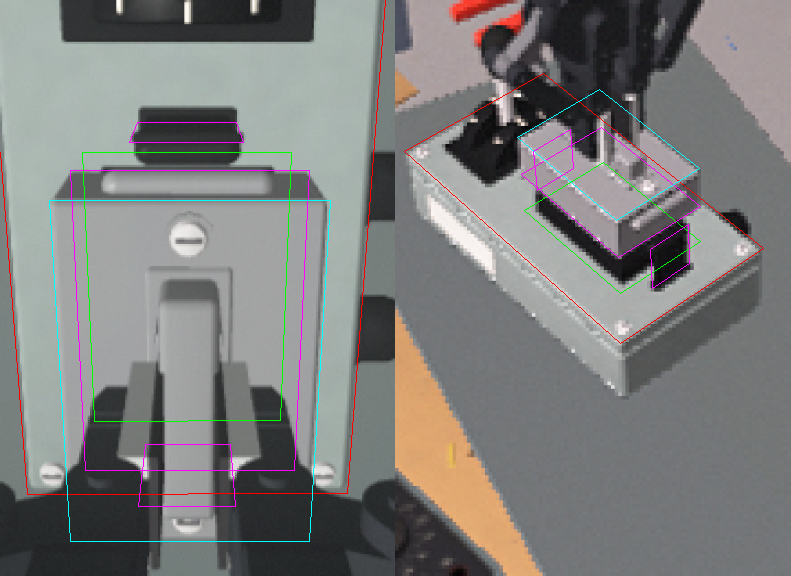

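The clip and cover centres agree within about 0.5 mm (columns 187 and 189), and the cover's front edge lies just short of the clip's bead. I'll nudge it and lower it over the block.

Call:
drive_tool(increments=[[[-0.3,-0.7,-3],[0,0,0],0],[[0,0,-3],[0,0,0],0],[[0,0,-3],[0,0,0],0],[[0,0,-2],[0,0,0],0],[[0,0,0],[0,0,0],0],[[0,0,0],[0,0,0],0]])

```text
clock: 11.32
eef_pos: [0.4936, 0.0532, 0.1045]
tool_rot: [0.616, 0.788, -0.0, -0.0]
ft_force: [-0.2, -0.0, -0.2]
grip_width: 0.0103
grasp_force: 58.8
```

Call:
drive_tool(increments=[[[0,0,-1.5],[0,0,0],0],[[0,0,-1.5],[0,0,0],0],[[0,0,-1],[0,0,0],0],[[0,0,0],[0,0,0],0]])

```text
clock: 11.65
eef_pos: [0.4947, 0.0534, 0.1022]
tool_rot: [0.616, 0.788, 0.001, 0.001]
ft_force: [-1.8, 1.0, 7.5]
grip_width: 0.0097
grasp_force: 59.8
```

Call:
drive_tool(increments=[[[0,0,-1],[0,0,0],0],[[0,0,-1],[0,0,0],0],[[0,0,0],[0,0,0],0]])

```text
clock: 11.9
eef_pos: [0.4957, 0.0536, 0.1016]
tool_rot: [0.616, 0.788, 0.002, 0.002]
ft_force: [-2.8, 0.8, 13.1]
grip_width: 0.0098
grasp_force: 60.5
```

Call:
drive_tool(increments=[[[0,0,-1],[0,0,0],0],[[0,0,-1],[0,0,0],0],[[0,0,0],[0,0,0],0]])

```text
clock: 12.15
eef_pos: [0.4965, 0.0538, 0.1006]
tool_rot: [0.616, 0.788, 0.003, 0.003]
ft_force: [-3.5, 2.0, 17.8]
grip_width: 0.0096
grasp_force: 61.0
```

Call:
drive_tool(increments=[[[-1,0,-1],[0,0,0],0],[[-0.5,0,-1],[0,0,0],0],[[0,0,0],[0,0,0],0]])

```text
clock: 12.4
eef_pos: [0.4959, 0.054, 0.0982]
tool_rot: [0.616, 0.788, 0.003, 0.003]
ft_force: [0.1, 0.9, 10.5]
grip_width: 0.0101
grasp_force: 60.1
```

Call:
drive_tool(increments=[[[0,0,-1],[0,0,0],0],[[0,0,-1],[0,0,0],0],[[0,0,-1],[0,0,0],0],[[0,0,0],[0,0,0],0],[[0,0,0],[0,0,0],0]])

```text
clock: 12.82
eef_pos: [0.4923, 0.0532, 0.0913]
tool_rot: [0.616, 0.788, -0.0, -0.0]
ft_force: [1.8, 1.3, -3.7]
grip_width: 0.0101
grasp_force: 59.0
```

Call:
drive_tool(increments=[[[0.5,0,-1],[0,0,0],0],[[0.5,0,-1],[0,0,0],0],[[0,0,0],[0,0,0],0],[[0,0,0],[0,0,0],0]])

```text
clock: 13.15
eef_pos: [0.493, 0.0531, 0.0896]
tool_rot: [0.616, 0.788, -0.0, -0.0]
ft_force: [-0.3, 1.1, 0.1]
grip_width: 0.0098
grasp_force: 59.3
```

Call:
drive_tool(increments=[[[0,0,-1],[0,0,0],0],[[0,0,-1],[0,0,0],0],[[0,0,0],[0,0,0],0],[[0,0,0],[0,0,0],0]])

```text
clock: 13.48
eef_pos: [0.4931, 0.0531, 0.0894]
tool_rot: [0.616, 0.788, 0.0, 0.0]
ft_force: [-4.5, 0.1, 11.0]
grip_width: 0.01
grasp_force: 60.8
```

Call:
drive_tool(increments=[[[-0.7,0,0],[0,0,0],0],[[0,0,0],[0,0,0],0],[[0,0,0],[0,0,0],0],[[0,0,0],[0,0,0],0]])

```text
clock: 13.82
eef_pos: [0.4931, 0.0531, 0.0894]
tool_rot: [0.616, 0.788, 0.001, 0.001]
ft_force: [-2.8, -0.8, 9.0]
grip_width: 0.0102
grasp_force: 60.6
```

```bash
python3 - <<'E'
from h import *
L=[]
for k in range(8): camera('top'); o=get_obs(); L.append(list(o['eef_pos'])+list(o['ft_force']))
L=np.array(L);print(L[-2:].round(4)); print(L.mean(0).round(4),o['ft_torque'],o['clock'])
E
python3 chk.py w7.png
```

```text
[[ 0.4931  0.0531  0.0894 -2.75   -1.0773  8.8648]
 [ 0.4931  0.0531  0.0894 -2.4282 -0.4988  9.1491]]
[ 0.4931  0.0531  0.0894 -2.694  -0.3566  9.3747] [-0.12232112  0.62767893 -0.01028992] 14.2167
[0.49309755 0.05309936 0.08939349] 13.979602303799268 [6.15801490e-01 7.87900839e-01 4.85383150e-04 7.45772787e-04] [-2.45959946 -0.33356518  8.56835902] 0.001435524093072148
cover in box frame [ -0.7354291  -27.78966054] target 0,-28 z0 -0.1065116123156642
```

View pics/w7.png

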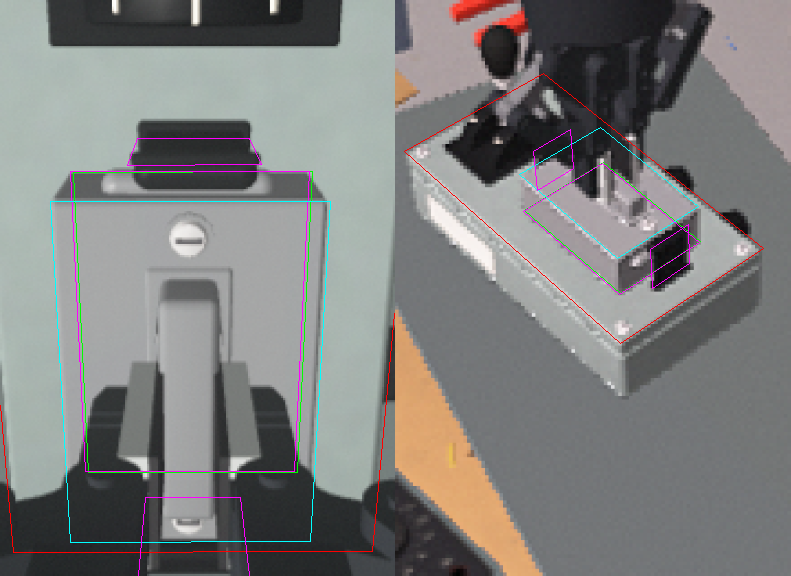

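The cover is home: its outline coincides with the seat outline and the clip beads lap over the cover's beads at both ends. The lever is still upright. I'll trim the push to about 10 N.

Call:
drive_tool(increments=[[[-0.4,0,-0.4],[0,0,0],0],[[0,0,0],[0,0,0],0],[[0,0,0],[0,0,0],0],[[0,0,0],[0,0,0],0]])

```text
clock: 14.75
eef_pos: [0.4931, 0.0531, 0.0894]
tool_rot: [0.616, 0.788, 0.001, 0.001]
ft_force: [-3.2, -0.9, 11.0]
grip_width: 0.0098
grasp_force: 60.8
```

```bash
python3 - <<'E'
from h import *
L=[]
for k in range(8): c=camera('scene'); o=get_obs(); L.append(list(o['ft_force']))
print(np.mean(L,0).round(2),o['clock'],o['grasp_force'])
a=np.radians(14); h=np.array([.48675-np.sin(a)*.062,.0816+np.cos(a)*.062,.0565])
for th in(-.1,0,.1): print(th,proj(c,h+.07*np.array([np.sin(th)*np.cos(a),np.sin(th)*np.sin(a),np.cos(th)])))
g=c['image'][155:200,195:225].max(2)<45   # dark knob
for s in silhouettes('lever_knob',c)[:2]:
    ys,xs=np.nonzero(s['region']); print(s['conf'],s['bbox'],xs.mean(),ys.mean())
n,_,st,ce=cv2.connectedComponentsWithStats(g.astype(np.uint8)); print([(st[i].tolist(),(ce[i]+[195,155]).round(1)) for i in range(1,n) if st[i][4]>20])
E
```

```text
[-2.82 -0.31 10.61] 15.15 60.76580822467804
-0.1 [[211.00042788 169.47669326]]
0 [[213.85485262 167.76549045]]
0.1 [[216.71982323 166.3353847 ]]
0.49 [211.0, 162.2, 220.8, 180.3] 213.35915492957747 169.43661971830986
[([14, 7, 10, 15, 99], array([214. , 169.3])), ([4, 29, 26, 16, 262], array([213. , 193.4]))]
```

The lever is at off (knob at 214, predicted 213.9) and the push is steady at about 10.6 N. Handing in.

```bash
python3 -c "
from workcell import job_done
print(job_done())"
```

```text
the job is handed in; nothing more can be done
None
```

The lever is at off, the cover is snapped under both clips with its rim flat on the box, and I handed the job in with the gripper still pressing it down at about 10.6 N; nothing else on the bench was touched.

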